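# Right the tipped parts cup and nest the cup set

## Robot

A 6-joint arm with a two-finger parallel gripper is mounted at the origin on the work surface. World frame = base frame: x ahead of the robot, y to its left, z up, the work surface at z = 0. Lengths are in m, angles in rad, forces in N, time in s.
With the tool pointing down it reaches from about 0.425 to 0.95 m from the base axis. Payload 3.5 kg.
Tool frame: the origin (TCP) lies at the very end of the fingers, on their centre line; the grasp point (between the pads) lies 19 mm behind it (ctrl.pinch_z is the distance from the TCP to the grasp point, in m); z points along the fingers, y is the line along which they close (so a half turn about z gives the same grasp; the last joint's range is limited). The gripper opens to 85 mm and grips with 20 to 120 N. Pads are 22 mm wide; open, the fingers measure 114 mm over their backs; the gripper's body (76 mm by 85 mm) begins 54 mm behind the grasp point. The pads swing forward as they close: fully open they stand 13 mm farther back than shut.
Start: joints at [-1.363, 0.286, 1.577, -0, 1.279, -0.15], TCP at [0.236, -0.632, 0.231] pointing down, gripper open.
Joint ranges: [-2.77, 2.77], [-0.9, 2.22], [0.21, 2.48], [-1.53, 4.67], [0.24, 2.81], [-2.84, 2.84]. Speed limits (rad/s): [2.79, 2.79, 3.14, 3.14, 3.14, 3.14].

## Interface

Orientations are given as a unit quaternion [x, y, z, w].
In Python, from plant import ctrl gives the robot as it stands. The module is installed in compiled form; this text tells all that it offers.
- The arm moves only by the shell command python3 -m crank 'ROWS' [OPENING] [FORCE]. ROWS is JSON, a list of rows, each a list of 6 numbers: the shift along the tool's x, y, z in cm, then the turn, a rotation vector about the tool's x, y, z in rad. In form: [[tx, ty, tz, rx, ry, rz], ...]. A call has 1 to 10 rows; each row is the pose to reach, as a shift and turn from the pose commanded when the call began, along the tool's axes at that moment; what a row does not reach only later rows make up. A row lasts 1/10 s, in which the tool goes at most 50 mm and 8.59 degrees, less where a joint would pass 70% of its speed; a pose out of reach is approached as far as the arm can. A call with a gripper value outside its range is refused whole. OPENING is the opening, from 0 (shut) to 1 (fully open), set as the call begins (- or left out, the last holds). The fingers move at their own pace and stop on an object; FORCE is the grip in N (left out, the last holds). Time passes only in rows, so rows that repeat a pose let the fingers close. It gives the time, the measured TCP pose, the force, the opening and the grip force at its end, in the units of the state.
- ctrl.get_state(): the state, without advancing time (a new reading comes with each control period).
- ctrl.read_camera(name): name is "scene" or "side" or "wrist"; returns (picture, depth): 400x640x3 uint8, blue, green, red; 400x640 float32, m along the optical axis (not along the pixel's ray), 0 where there is no reading.
- ctrl.camera_info(name): a dict with "K" (3x3 intrinsics, pixels), "k1" (the pictures are not rectified: a ray, as slopes to the right and down, at radius r is drawn at 1 + k1 r^2 times it, then the intrinsics apply), "origin" and "orientation" of the camera in the world. Camera axes: x right, y down, z forward; pixel columns grow to the right and rows downward; lengths in m; the calibration is good to about 2 mm. A picture is of the moment at which its call begins: read the wrist's pose just before it. camera_info takes no time and is no camera call; for the wrist camera it gives the pose at the moment of the call.
- ctrl.sign_off(): hands the job in; it is judged then, once.
The state is a dict: "time": time; "qpos": joint angles; "dq": joint speeds; "joint_efforts": joint torques, N m; "eef_pos": TCP position; "tcp_rot": TCP orientation; "contact_force": force on the tool from outside, world axes, zero at the start; "wrist_torque": the same for the moment, N m; "opening": opening from 0.0 (shut) to 1.0 (fully open); "finger_force": force on a finger pad.
Only numpy, scipy, OpenCV 4.12 (cv2) and the standard library are available. Lean on these libraries where they do the work, as an engineer would, in place of code of your own. Each camera call takes 0.05 s, during which the arm holds its last target. There are 200 camera calls.

## Task

The red parts cup has been knocked over: first stand it upright on the green mat and let go of it. Then take it again and nest it fully home in the blue cup, which stays where it stands, and last nest the yellow cup fully home in the red one, leaving one upright stack on its own. Do not tip the two standing cups over, and leave the glue bottle, the parts box and the pliers alone.

Things in the scene. Friction and masses are not known exactly. Their poses are not given: they have to be found in the camera images.
- blue_cup: Blue hollow square tapered plastic cup, open on top, 96 tall, about 100 g. Foot 36 x 36; body outside widens evenly to 51 x 51 at height 62; there a shoulder steps out to an upright collar, 60 x 60 outside, 54 x 54 inside, from 62 up to the rim at 96. Walls 2.5 thick (collar 3), floor 5. Origin: centre of the foot's underside; z to the mouth, x, y square to the sides.
- red_cup: Red cup, same shape and axes as the blue one. At the start it lies on the bench on one side of foot and collar, its axis level but for the mouth end being 11 degrees high; mouth to the robot's left (+y), give or take 35 degrees; its own x is level, its y points down. Grip the collar across two faces that look away from each other, 10 to 25 N.
- yellow_cup: Yellow cup, same shape and axes as the blue one. It and the blue cup stand upright on the bench to the robot's right; which is nearer varies. All cups weigh 70 to 140 g and look alike after a quarter turn about z.
- red_collar (a point): Point on the red cup's axis at mid-collar, 79 from the underside of its foot; axes as the cup's.
- blue_rim (a point): Centre of the blue cup's mouth, level with its rim, 96 above its foot; axes as the cup's. A cup nested fully home rests with its shoulder on the rim of the cup below: its foot 34 above the lower one's foot, sides parallel, 1.5 of play each way. Only the upper 34 mm collar then stays outside: fingers reaching below its shoulder would strike the lower rim.
- mat: Flat green mat, 160 x 160 x 4 thick, fixed to the bench. Origin: centre of its underside; z up, x and y along its edges. It is bare at the start.
- glue_bottle: Bystander: white glue bottle with a red cap, 52 diameter, 130 tall, standing. Origin: centre of its underside.
- parts_box: Bystander: low clear open box with dividers, 90 x 130 x 30. Origin: centre of its underside.
- pliers: Bystander: pliers with blue handles, 160 long, 12 thick, lying flat beyond the standing cups. Origin: at the pivot, on the bench; x towards the jaws.
There are look-alikes about, which are no part of the job. Of the things that look like the blue_cup, take the one that is farthest to the robot's left at the start.

How it is judged:
On the way, in this order (a step that is already met when the one before it is completed fails the run):
1. the red cup stands upright on the green mat, let go (angle between red_cup's own z axis and vertical below 0.06 rad and x of red_cup in the frame of mat between -0.08 and 0.08 m and y of red_cup in the frame of mat between -0.08 and 0.08 m and z of red_cup in the frame of mat between 0 and 0.008 m and linear speed of red_cup below 0.02 m/s and contact force between the fingers and red_cup below 0.05 N), for 0.2 s.
2. the red cup is nested fully home in the blue cup, let go (horizontal distance between red_cup and blue_cup below 0.004 m and z of red_cup in the frame of blue_cup between 0.031 and 0.038 m and angle between red_cup's own z axis and vertical below 0.06 rad and contact force between the fingers and red_cup below 0.05 N), for 0.2 s.
3. the yellow cup is nested fully home in the red cup, let go (horizontal distance between yellow_cup and red_cup below 0.004 m and z of yellow_cup in the frame of red_cup between 0.031 and 0.038 m and angle between yellow_cup's own z axis and vertical below 0.06 rad and contact force between the fingers and yellow_cup below 0.05 N), for 0.2 s.
At the end, for the whole second after the job is handed in: The blue cup stands upright (within 0.06 rad) on the bench within 40 mm of where it started; the red cup is in it and the yellow cup in the red one, each with its foot 31 to 38 mm above the foot of the cup below, centred within 4 mm and upright within 0.06 rad; all at rest and released (horizontal distance between red_cup and blue_cup below 0.004 m and z of red_cup in the frame of blue_cup between 0.031 and 0.038 m and angle between each of red_cup, yellow_cup, blue_cup's own z axis and vertical below 0.06 rad and horizontal distance between yellow_cup and red_cup below 0.004 m and z of yellow_cup in the frame of red_cup between 0.031 and 0.038 m and height (world z) of blue_cup below 0.004 m and distance of blue_cup from where it was at the start of the episode below 0.04 m and linear speed of each of red_cup, blue_cup, yellow_cup below 0.01 m/s); the robot touches nothing.
It fails at once if the glue bottle is moved by more than 30 mm (distance of glue_bottle from where it was at the start of the episode above 0.03 m).
It fails at once if the clear parts box is moved by more than 30 mm (distance of parts_box from where it was at the start of the episode above 0.03 m).
It fails at once if the pair of pliers is moved by more than 30 mm (distance of pliers from where it was at the start of the episode above 0.03 m).
It fails at once if the blue cup is tipped over (angle between blue_cup's own z axis and vertical above 0.6 rad).
It fails at once if the yellow cup is tipped over (angle between yellow_cup's own z axis and vertical above 0.6 rad).
It also fails if it takes over 72 s, if anything falls off the work surface, if the arm or the gripper's body presses on something with over 40 N, if the wrist force passes 120 N, or if a joint passes its speed limit or range.

## Working session

There is one attempt and no reset: what is moved stays moved. The work goes in short steps, Python scripts to look and compute and a shell command to move; the robot and the scene stay as the last step left them, time stands still between calls to the robot, and variables do not carry over. Pictures are saved under pics/ and viewed, at most 10 in all, crops included, and the job is handed in when it is done.

```bash
mkdir -p pics; cat > h.py <<'E'
import numpy as np, cv2
from plant import ctrl
from scipy.spatial.transform import Rotation as R
def cam(n):
    i=ctrl.camera_info(n); p,d=ctrl.read_camera(n); return i,p,d
def rays(i,uv):
    K=np.array(i["K"]); uv=np.atleast_2d(uv).astype(float)
    x=(uv-[K[0,2],K[1,2]])/[K[0,0],K[1,1]]; y=x.copy()
    for _ in range(10): y=x/(1+i["k1"]*(y**2).sum(1,keepdims=True))
    return np.c_[y,np.ones(len(y))]
def RO(i):
    o=np.array(i["orientation"]); return o if o.shape==(3,3) else R.from_quat(o).as_matrix()
def pts(i,uv,d): # depth -> world
    return (rays(i,uv)*np.asarray(d).reshape(-1,1))@RO(i).T+i["origin"]
def plane(i,uv,z):
    w=rays(i,uv)@RO(i).T; o=np.array(i["origin"]); return o+w*((z-o[2])/w[:,2])[:,None]
def cloud(i,m,d):
    v,u=np.nonzero(m&(d>0)); return pts(i,np.c_[u,v],d[v,u])
def masks(p):
    h=cv2.cvtColor(p,cv2.COLOR_BGR2HSV); H,S,V=[h[...,k].astype(int) for k in range(3)]
    g=(S>90)&(V>50)
    return dict(red=g&((H<8)|(H>172)),yellow=g&(H>20)&(H<35),blue=g&(H>98)&(H<130),green=g&(H>40)&(H<90))
E
python3 - <<'E'
from h import *
print(ctrl.get_state())
for n in ("scene","side"):
    i,p,d=cam(n); print(n,i)
    cv2.imwrite(f"pics/{n}0.png",p); np.savez(f"{n}0.npz",p=p,d=d)
    for c,m in masks(p).items():
        k,l,s,ce=cv2.connectedComponentsWithStats(m.astype(np.uint8))
        for j in range(1,k):
            if s[j,4]>80:
                w=cloud(i,l==j,d)
                if len(w): print(c,s[j],np.percentile(w,[3,50,97],axis=0).round(3).tolist())
E
```

```text
{'time': 0.0, 'qpos': array([-1.36297987e+00,  2.87207443e-01,  1.57820299e+00, -5.19267389e-06,
        1.27865525e+00, -1.50017233e-01]), 'dq': array([ 0.00068976,  0.00057706, -0.00035856, -0.00061604,  0.00098219,
       -0.00018549]), 'joint_efforts': array([ 1.70171870e-05, -4.05984664e+01, -2.92625266e+01, -1.46999441e-04,
        5.85648901e-03,  3.24617837e-06]), 'eef_pos': array([ 0.23628929, -0.6315629 ,  0.22990529]), 'tcp_rot': array([ 9.84036147e-01,  1.77964416e-01, -3.82141632e-05, -1.23592578e-03]), 'contact_force': array([ 0.48470212, -0.40997811,  0.01184   ]), 'wrist_torque': array([ 0.01025434, -0.03783662,  0.03260898]), 'finger_force': 0.0, 'opening': 1.0027753388815217}
scene {'K': array([[398.52840112,   0.        , 321.12050577],
       [  0.        , 398.52840112, 199.49028704],
       [  0.        ,   0.        ,   1.        ]]), 'k1': -0.08234842287651233, 'origin': array([ 1.05709057, -0.48140405,  0.84776818]), 'orientation': array([ 0.86797792,  0.36634594, -0.13195365, -0.30820971])}
red [532 156  17   8 111] [[0.898, 0.559, -0.003], [0.917, 0.578, 0.
[... 2020 characters left out ...]
7  131 9099] [[2.343, 0.745, -0.651], [2.356, 1.118, -0.496], [2.367, 1.78, -0.245]]
blue [ 333  220   37   48 1155] [[0.571, -0.195, -0.001], [0.605, -0.15, 0.066], [0.654, -0.092, 0.096]]
blue [ 382  242   45   52 1328] [[0.653, -0.284, -0.001], [0.696, -0.239, 0.065], [0.749, -0.18, 0.096]]
blue [ 225  279   36   48 1399] [[0.333, -0.282, -0.0], [0.362, -0.232, 0.065], [0.394, -0.186, 0.097]]
blue [387 321  48  20 331] [[0.631, -0.364, -0.001], [0.673, -0.356, 0.01], [0.72, -0.343, 0.014]]
blue [389 335  52  15 366] [[0.627, -0.393, -0.001], [0.674, -0.386, 0.01], [0.721, -0.375, 0.014]]
green [ 228  119   68   49 2263] [[0.391, 0.189, -0.001], [0.463, 0.261, 0.003], [0.54, 0.342, 0.006]]
```

```bash
python3 - <<'E'
from h import *
a=np.load("side0.npz")["p"]; b=np.load("scene0.npz")["p"]
cv2.imwrite("pics/close.png",np.hstack([cv2.resize(a[90:370,200:460],(390,420)),cv2.resize(b[100:350,160:410],(400,420))]))
# cup centres: rim points (z>0.09) minAreaRect
for n in("scene","side"):
    f=np.load(n+"0.npz"); i=ctrl.camera_info(n)
    P=None
    for c,m in masks(f["p"]).items():
        k,l,s,ce=cv2.connectedComponentsWithStats(m.astype(np.uint8))
        for j in range(1,k):
            if s[j,4]<800: continue
            v,u=np.nonzero((l==j)&(f["d"]>0)); w=pts(i,np.c_[u,v],f["d"][v,u])
            if not(abs(w[:,1]).max()<.45): continue
            if c in("blue","yellow"):
                s_=(w[:,2]>.091)&(w[:,2]<.1); q=plane(i,np.c_[u,v][s_],.096)[:,:2]
            elif c=="green": q=plane(i,np.c_[u,v],.004)[:,:2]
            else: continue
            (cx,cy),wh,an=cv2.minAreaRect((q*1000).astype(np.float32)); print(n,c,round(cx,1),round(cy,1),np.round(wh,1),round(an,1))
    m=masks(f["p"])["red"]; w=cloud(i,m,f["d"]); w=w[(abs(w[:,0]-.55)<.12)&(abs(w[:,1]-.05)<.12)&(w[:,2]>-.004)]
    t=w[w[:,2]>.054]; print(n,"redtop",len(t),cv2.minAreaRect((t[:,:2]*1000).astype(np.float32)), w[:,:2].min(0),w[:,:2].max(0))
    np.save(n+"red.npy",w)
w=np.vstack([np.load("scenered.npy"),np.load("sidered.npy")])
for yaw in range(-40,41,5):
    th=np.radians(90+yaw); a=np.array([np.cos(th),np.sin(th)]); b=np.array([a[1],-a[0]])
    t=w[w[:,2]>.045]; A=t[:,:2]@a; B=t[:,:2]@b
    print(yaw,"A",np.percentile(A,[2,98]).round(3),"B",np.percentile(B,[2,98]).round(4),end=" ")
    print(np.ptp(np.percentile(B,[2,98])).round(4))
E
```

```text
scene yellow 496.1 -334.3 [59.5 63.4] 61.7
scene blue 371.1 -249.4 [58.6 65.8] 80.1
scene blue 606.4 -163.6 [63.2 61.9] 0.9
scene blue 694.6 -248.2 [61.4 62.6] 21.8
scene green 471.4 265.6 [164.6 165.3] 4.4
scene redtop 184 ((568.3612060546875, 61.51408767700195), (36.469722747802734, 62.05455780029297), 60.25672912597656) [ 0.48453621 -0.01133341] [0.60766029 0.14155062]
side yellow 489.6 -334.8 [62.7 60.3] 61.3
side blue 599.1 -165.9 [60.7 63.4] 1.3
side blue 687.2 -249.9 [61.6 62.1] 21.7
side blue 364.6 -251.0 [63.4 59.8] 81.3
side green 465.5 264.6 [159.5 163.8] 4.1
side redtop 238 ((560.6459350585938, 57.01739501953125), (47.08684158325195, 60.846797943115234), 58.615482330322266) [ 0.50847803 -0.01299634] [0.61342471 0.15789346]
-40 A [0.365 0.431] B [0.3653 0.4243] 0.059
-35 A [0.329 0.393] B [0.3988 0.459 ] 0.0602
-30 A [0.291 0.354] B [0.4294 0.4903] 0.0608
-25 A [0.25  0.312] B [0.4567 0.5184] 0.0617
-20 A [0.207 0.269] B [0.4796 0.5427] 0.0631
-15 A [0.162 0.224] B [0.4984 0.5632] 0.0648
-10 A [0.115 0.179] B [0.5131 0.5797] 0.0666
-5 A [0.067 0.131] B [0.523  0.5912] 0.0682
0 A [0.019 0.084] B [0.5288 0.5986] 0.0698
5 A [-0.03   0.036] B [0.5299 0.6015] 0.0716
10 A [-0.078 -0.013] B [0.5276 0.5997] 0.072
15 A [-0.125 -0.061] B [0.5209 0.5931] 0.0722
20 A [-0.173 -0.109] B [0.5104 0.5821] 0.0717
25 A [-0.219 -0.156] B [0.4952 0.5669] 0.0717
30 A [-0.263 -0.202] B [0.4768 0.5473] 0.0705
35 A [-0.306 -0.246] B [0.4539 0.524 ] 0.07
40 A [-0.348 -0.288] B [0.4275 0.4966] 0.0691
```

View pics/scene0.png

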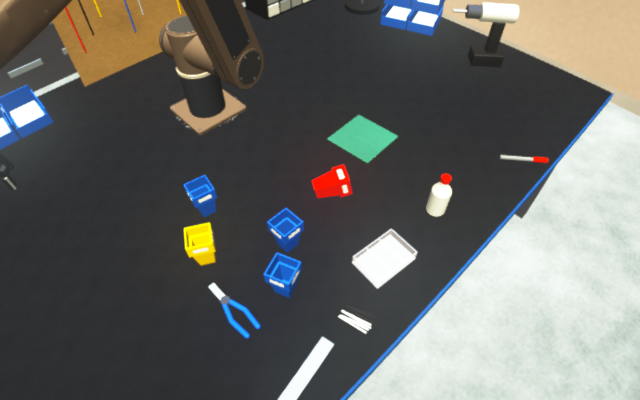

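View pics/close.png

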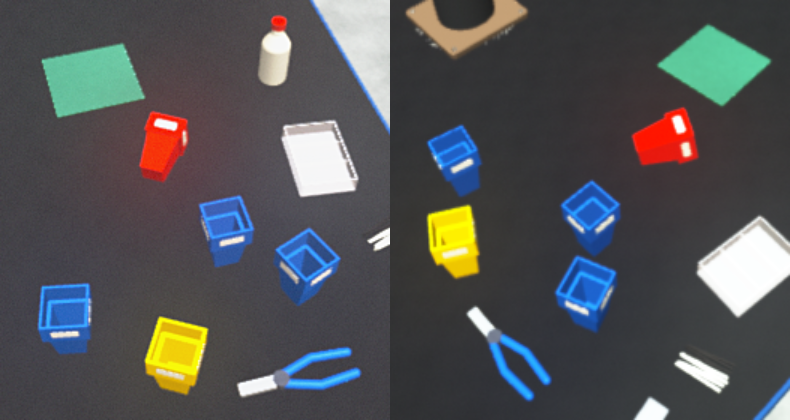

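Blue look-alikes in the scene picture are at (200,195), (285,229) and (282,273). The farthest left (largest y, -0.165 against about -0.25) is the one at (285,229), and the crop confirms it is a blue cup. The red cup lies at (332,183) with its mouth toward the mat. The bottle cap at (446,178) and the marker at (540,159) are also red but are not the cup. The yellow cup is at (200,243).

```bash
cat >> h.py <<'E'
def tool(yang,tilt=0.):
    """tool rotation: y axis at angle yang (deg) level; z down, tilted by tilt deg about y (pos: z leans to +x_tool)"""
    t=np.radians(yang); y=np.array([np.cos(t),np.sin(t),0]); z=np.array([0,0,-1.]); x=np.cross(y,z)
    return R.from_matrix(np.c_[x,y,z])*R.from_euler('y',tilt,degrees=True)
def row(p,Rt,pinch=0.):
    """row to bring the point `pinch` m behind the TCP to p with rotation Rt"""
    s=ctrl.get_state(); R0=R.from_quat(s["tcp_rot"]); tcp=np.array(p)+Rt.apply([0,0,pinch])
    print("row",(R0.inv().apply(tcp-s["eef_pos"])*100).round(2).tolist(),(R0.inv()*Rt).as_rotvec().round(3).tolist(),"tcp",tcp.round(3))
E
python3 -c "
from h import *
print(ctrl.pinch_z); row([.55,0.0,.32],tool(-30))"
```

```text
0.0187
row [51.51, -48.2, -8.87] [-0.002, -0.001, -0.689] tcp [0.55 0.   0.32]
```

```bash
python3 -m crank '[[0,0,-9,0,0,-0.1],[51.5,-48.2,-9,0,0,-0.69],[51.5,-48.2,-9,0,0,-0.69],[51.5,-48.2,-9,0,0,-0.69],[51.5,-48.2,-9,0,0,-0.69],[51.5,-48.2,-9,0,0,-0.69],[51.5,-48.2,-9,0,0,-0.69],[51.5,-48.2,-9,0,0,-0.69],[51.5,-48.2,-9,0,0,-0.69],[51.5,-48.2,-9,0,0,-0.69]]' 1 20
python3 -c "
from h import *
row([.55,0.0,.32],tool(-30))"
```

```text
time: 1.1
eef_pos: [0.4364, -0.2277, 0.3065]
tcp_rot: [0.866, 0.5, -0.0, -0.0]
contact_force: [0.8, -1.0, -0.4]
opening: 1.004
finger_force: 0.0
row [25.4, -1.54, -1.34] [-0.0, -0.0, 0.0] tcp [0.55 0.   0.32]
```

```bash
python3 -m crank '[[25,-1.5,-1,0,0,0],[25,-1.5,-1,0,0,0],[25,-1.5,-1,0,0,0],[25,-1.5,-1,0,0,0],[25,-1.5,-1,0,0,0],[25,-1.5,-1,0,0,0],[25,-1.5,-1,0,0,0],[25,-1.5,-1,0,0,0]]'
cat >> h.py <<'E'
def redfit():
    for _ in (1,):
        i,p,d=cam("wrist"); m=masks(p)["red"]; v,u=np.nonzero(m&(d>0)); w=pts(i,np.c_[u,v],d[v,u])
        return i,p,d,w
E
python3 - <<'E'
from h import *
i,p,d,w=redfit(); cv2.imwrite("pics/w1.png",p)
print(i["origin"],RO(i).round(2).tolist(),len(w),np.percentile(w,[1,50,99],axis=0).round(3).tolist())
t=w[w[:,2]>.05]; 
print(cv2.minAreaRect((t[:,:2]*1000).astype(np.float32)))
c,n=np.histogram(w[:,2],bins=12); print(c,n.round(3))
np.save("w1.npy",w)
E
```

```text
time: 1.9
eef_pos: [0.5476, -0.0063, 0.3162]
tcp_rot: [0.866, 0.5, -0.001, -0.0]
contact_force: [-0.5, -0.2, 1.3]
opening: 1.003
finger_force: 0.0
[0.58124679 0.05240327 0.45809901] [[0.87, -0.48, -0.13], [-0.5, -0.83, -0.23], [-0.0, 0.27, -0.96]] 3380 [[0.514, -0.008, -0.002], [0.552, 0.046, 0.048], [0.6, 0.097, 0.065]]
((562.3103637695312, 57.962364196777344), (51.12492370605469, 59.110389709472656), 59.107696533203125)
[342 234  42   9   6   6 227 452 512 368 539 643] [-0.003  0.003  0.009  0.015  0.02   0.026  0.032  0.038  0.044  0.049
  0.055  0.061  0.067]
```

View pics/w1.png

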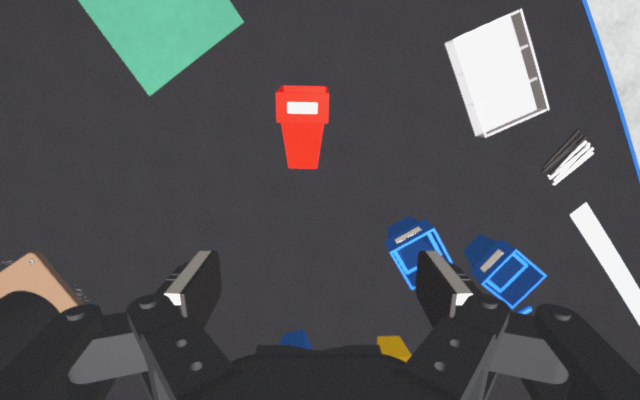

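The wrist view shows the red cup at (302,127), mouth away, almost aligned with the tool. The target blue cup is at (418,255), and the mat is at the upper left.

```bash
python3 - <<'E'
from h import *
w=np.load("w1.npy"); t=w[(w[:,2]>.057)]
for an in (57,58,59,60,61,62):
    a=np.array([np.cos(np.radians(an)),np.sin(np.radians(an))]); b=np.array([a[1],-a[0]])
    A=t[:,:2]@a; B=t[:,:2]@b; pa=np.percentile(A,[1,99]); pb=np.percentile(B,[1,99])
    # B-edge slopes
    print(an,pa.round(4),pb.round(4),np.ptp(pb).round(4), "mid via rim",(a*(pa[1]-.011)+b*pb.mean()).round(4),"via shoulder",(a*(pa[0]+.0224)+b*pb.mean()).round(4))
a=np.array([np.cos(np.radians(60)),np.sin(np.radians(60))])
row([.565,.07,.12],tool(-30,-40),.019)
row([.565,.07,.12],tool(-30,40),.019)
print(tool(-30,40).apply([0,0,1]))
E
```

```text
57 [0.3436 0.3776] [0.4109 0.469 ] 0.058 mid via rim [0.5687 0.0679] via shoulder [0.5683 0.0673]
58 [0.336  0.3698] [0.4171 0.4752] 0.0581 mid via rim [0.5685 0.0679] via shoulder [0.5683 0.0675]
59 [0.3283 0.362 ] [0.4231 0.4813] 0.0583 mid via rim [0.5684 0.068 ] via shoulder [0.5682 0.0677]
60 [0.3205 0.3544] [0.429  0.4873] 0.0584 mid via rim [0.5685 0.0683] via shoulder [0.5682 0.0679]
61 [0.3122 0.3467] [0.4349 0.4932] 0.0582 mid via rim [0.5686 0.0686] via shoulder [0.5681 0.0677]
62 [0.3037 0.3388] [0.4406 0.4989] 0.0583 mid via rim [0.5686 0.0689] via shoulder [0.5679 0.0674]
row [6.31, -2.32, 21.1] [-0.001, -0.698, -0.001] tcp [0.559 0.059 0.105]
row [8.75, -2.33, 21.1] [-0.0, 0.699, -0.001] tcp [0.571 0.081 0.105]
[ 0.3213938   0.5566704  -0.76604444]
```

```bash
python3 - <<'E'
from h import *
T=tool(-30.5,-45); z=T.apply([0,0,1]); row(np.array([.568,.068,.033])-.11*z,T,.019)
E
```

```text
row [13.94, -1.92, 21.9] [0.003, -0.785, 0.008] tcp [0.601 0.123 0.097]
```

```bash
python3 -m crank '[[13.9,-1.9,5,0,-0.2,0],[13.9,-1.9,8,0,-0.3,0],[13.9,-1.9,11,0,-0.45,0],[13.9,-1.9,13,0.003,-0.6,0.008],[13.9,-1.9,17,0.003,-0.75,0.008],[13.9,-1.9,21.9,0.003,-0.785,0.008],[13.9,-1.9,21.9,0.003,-0.785,0.008],[13.9,-1.9,21.9,0.003,-0.785,0.008],[13.9,-1.9,21.9,0.003,-0.785,0.008]]' 1 20
python3 - <<'E'
from h import *
T=tool(-30.5,-45); row(np.array([.568,.068,.033]),T,.019)
i,p,d,w=redfit(); cv2.imwrite("pics/w2.png",p); print(ctrl.get_state()["qpos"])
E
```

```text
time: 2.85
eef_pos: [0.6034, 0.1232, 0.1028]
tcp_rot: [0.804, 0.458, -0.329, 0.191]
contact_force: [0.3, -0.3, 0.8]
opening: 1.003
finger_force: 0.0
row [0.23, -0.29, 11.47] [0.004, -0.005, -0.005] tcp [0.561 0.056 0.02 ]
[ 0.24241483  0.6289533   1.49349918 -0.52996455  1.61335553  0.921223  ]
```

View pics/w2.png

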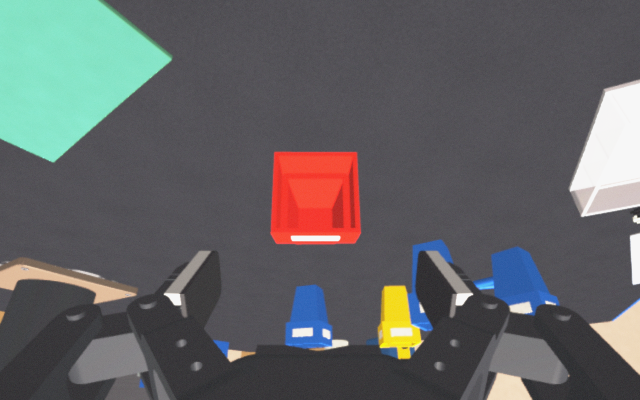

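The fingers straddle the red mouth (columns 271–360, finger centre about 318), so I go in.

```bash
python3 -m crank '[[0.1,-0.1,3,0,0,0],[0.2,-0.2,6,0,0,0],[0.2,-0.2,9,0,0,0],[0.2,-0.2,11,0,0,0],[0.2,-0.2,11.2,0,0,0],[0.2,-0.2,11.2,0,0,0]]' 1 20 && python3 -m crank '[[0,0,0,0,0,0],[0,0,0,0,0,0],[0,0,0,0,0,0],[0,0,0,0,0,0],[0,0,0,0,0,0],[0,0,0,0,0,0],[0,0,0,0,0,0]]' 0 20
```

```text
time: 3.5
eef_pos: [0.5618, 0.0579, 0.0204]
tcp_rot: [0.803, 0.458, -0.33, 0.191]
contact_force: [0.1, -0.6, 1.4]
opening: 1.001
finger_force: 0.0
time: 4.2
eef_pos: [0.5617, 0.0588, 0.0193]
tcp_rot: [0.802, 0.459, -0.331, 0.191]
contact_force: [1.9, 2.2, 6.4]
opening: 0.7
finger_force: 27.6
```

```bash
python3 - <<'E'
from h import *
print(ctrl.get_state()["finger_force"])
row([.567,.068,.2],tool(-30.5,-45),.019)
row([.47,.265,.2],tool(-30.5,34),.019)
row([.47,.265,.2],tool(-30.5,-5),.019)
E
```

```text
27.614824175834656
row [-12.01, 0.05, -11.65] [0.004, -0.001, -0.001] tcp [0.56  0.056 0.187]
row [-1.63, -18.28, -21.76] [0.004, 1.377, 0.002] tcp [0.475 0.274 0.184]
row [-2.28, -18.28, -20.67] [0.004, 0.697, 0.0] tcp [0.469 0.264 0.181]
```

```bash
python3 -m crank '[[-3,0,-3,0,0,0],[-6,0,-6,0,0,0],[-9,0,-9,0,0,0],[-12,0,-11.6,0,0,0],[-10.5,-3,-13,0,0.15,0],[-9,-6,-14.5,0,0.3,0],[-7.5,-9,-16,0,0.45,0],[-6,-12,-17.5,0,0.6,0],[-4.5,-15,-19,0,0.75,0],[-3,-18.3,-21,0,0.9,0]]' && python3 - <<'E'
from h import *
row([.47,.265,.2],tool(-30.5,34),.019); print(ctrl.get_state()["qpos"])
E
```

```text
time: 5.2
eef_pos: [0.4658, 0.2619, 0.1871]
tcp_rot: [0.866, 0.495, 0.053, -0.03]
contact_force: [0.5, 0.6, -0.7]
opening: 0.7
finger_force: 27.0
row [1.49, 0.2, 0.47] [0.0, 0.472, 0.0] tcp [0.475 0.274 0.184]
[ 0.28276513 -0.04011115  2.02338965  0.09442826  1.07166872  0.77303416]
```

```bash
python3 -m crank '[[0.4,0,0,0,0.12,0],[0.8,0.1,0.1,0,0.24,0],[1.1,0.1,0.2,0,0.36,0],[1.5,0.2,0.4,0,0.47,0],[1.5,0.2,0.4,0,0.47,0],[1.5,0.2,0.4,0,0.47,0]]' && python3 - <<'E'
from h import *
row([.47,.265,.2],tool(-30.5,34),.019); print(ctrl.get_state()["qpos"])
i,p,d,w=redfit(); i,p,d=cam("side"); cv2.imwrite("pics/s3.png",cv2.resize(p[0:280,160:420],(650,600)))
m=masks(p)["red"]; m[:, :240]=0; m[:,360:]=0
w=cloud(i,m,d); print(np.percentile(w,[1,50,99],axis=0).round(3))
E
```

```text
time: 5.8
eef_pos: [0.4757, 0.2725, 0.1842]
tcp_rot: [0.832, 0.476, 0.249, -0.143]
contact_force: [0.2, 0.8, -0.4]
opening: 0.699
finger_force: 27.0
row [0.1, -0.11, 0.07] [-0.001, 0.011, 0.0] tcp [0.475 0.274 0.184]
[ 0.12861523 -0.16896223  2.22360701  0.64117121  0.8136641   0.275529  ]
[[ 0.434  0.2   -0.002]
 [ 0.463  0.241  0.173]
 [ 0.51   0.468  0.258]]
```

View pics/s3.png

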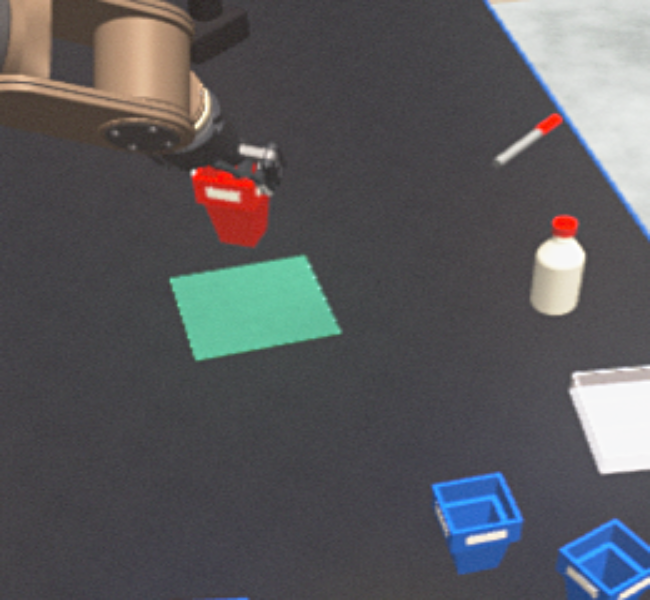

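The red cup is held upright at crop (233,205), above and behind the mat from this view, with its foot about 0.12 up. Now I lower it.

```bash
python3 - <<'E'
from h import *
row([.47,.265,.092],tool(-30.5,34),.019)
row([.47,.265,.084],tool(-30.5,34),.019)
E
```

```text
row [-6.0, -0.17, 9.12] [0.0, 0.009, 0.002] tcp [0.475 0.274 0.076]
row [-6.44, -0.17, 9.78] [0.0, 0.009, 0.002] tcp [0.475 0.274 0.068]
```

```bash
python3 -m crank '[[-1.5,0,2.3,0,0,0],[-3,0,4.6,0,0,0],[-4.5,0,6.9,0,0,0],[-5.5,0,8.4,0,0,0],[-5.9,0,9,0,0,0],[-6,0,9.1,0,0,0],[-6.1,0,9.25,0,0,0],[-6.2,0,9.4,0,0,0]]' && python3 -m crank '[[-0.1,0,0.15,0,0,0],[-0.15,0,0.22,0,0,0],[-0.2,0,0.3,0,0,0],[-0.2,0,0.3,0,0,0]]'
```

```text
time: 6.7
eef_pos: [0.4774, 0.2733, 0.0735]
tcp_rot: [0.831, 0.476, 0.252, -0.143]
contact_force: [-0.0, -0.3, -1.0]
opening: 0.702
finger_force: 27.0
time: 7.1
eef_pos: [0.4771, 0.2734, 0.07]
tcp_rot: [0.831, 0.475, 0.251, -0.143]
contact_force: [-1.7, -1.3, 5.9]
opening: 0.698
finger_force: 27.6
```

```bash
python3 -m crank '[[0,0,0,0,0,0],[0,0,0,0,0,0],[0,0,0,0,0,0],[0,0,0,0,0,0],[0,0,0,0,0,0],[0,0,0,0,0,0]]' 1 20 && python3 -m crank '[[0,0,-3,0,0,0],[0,0,-6,0,0,0],[0,0,-9,0,0,0],[-2,0,-12,0,-0.2,0],[-4,0,-14,0,-0.4,0],[-5,0,-15,0,-0.58,0],[-5,0,-15,0,-0.58,0],[-5,0,-15,0,-0.58,0],[-5,0,-15,0,-0.58,0]]' && python3 - <<'E'
from h import *
i,p,d,w=redfit(); cv2.imwrite("pics/w4.png",p); print(ctrl.get_state()["qpos"])
w=w[(abs(w[:,0]-.47)<.08)&(abs(w[:,1]-.265)<.08)]
print(np.percentile(w,[1,50,99],axis=0).round(3).tolist())
t=w[w[:,2]>.094]; print(len(t),cv2.minAreaRect((t[:,:2]*1000).astype(np.float32)),np.median(t[:,2]))
E
```

```text
time: 7.7
eef_pos: [0.4761, 0.273, 0.0683]
tcp_rot: [0.831, 0.476, 0.25, -0.143]
contact_force: [-0.3, -0.2, -0.8]
opening: 1.001
finger_force: 0.0
time: 8.6
eef_pos: [0.4127, 0.1662, 0.1653]
tcp_rot: [0.868, 0.497, 0.002, -0.002]
contact_force: [-0.6, 0.0, -0.2]
opening: 1.004
finger_force: 0.0
[ 0.15003136 -0.17592014  2.1860143   0.00602415  1.12894745  0.67808517]
[[0.435, 0.226, 0.007], [0.474, 0.266, 0.062], [0.503, 0.294, 0.1]]
1459 ((467.77020263671875, 257.3818359375), (46.655006408691406, 59.7012939453125), 59.864463806152344) 0.09906519063328872
```

View pics/w4.png

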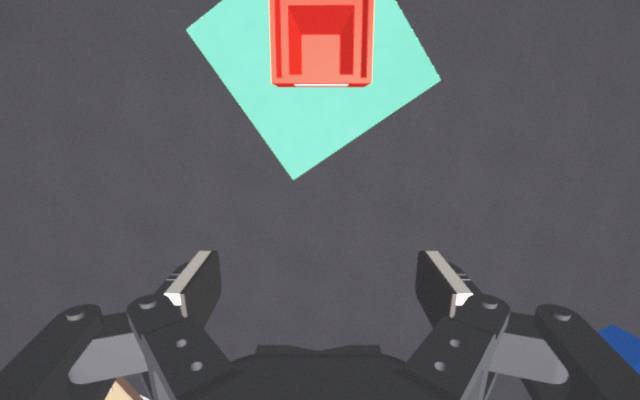

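The red cup stands upright on the mat at (322,40) and is released. I raise the arm to see it whole.

```bash
python3 -m crank '[[1,0,-5,0,0,0],[2,0,-10,0,0,0],[3,0,-13,0,0,0],[3,0,-13,0,0,0],[3,0,-13,0,0,0]]' && cat >> h.py <<'E'
def rim(col,c,zr,n="wrist",r=.06):
    i,p,d=cam(n); m=masks(p)[col]; v,u=np.nonzero(m&(d>0)); w=pts(i,np.c_[u,v],d[v,u])
    s=(abs(w[:,0]-c[0])<r)&(abs(w[:,1]-c[1])<r)&(abs(w[:,2]-zr)<.007)
    q=plane(i,np.c_[u,v][s],zr)[:,:2]; print(col,s.sum(),"z",np.percentile(w[s,2],[5,50,95]).round(4),[np.round(x,1) for x in cv2.minAreaRect((q*1000).astype(np.float32))]); return i,p,d
E
python3 - <<'E'
from h import *
i,p,d=rim("red",(.471,.263),.1); v,u=np.nonzero(masks(p)["red"]); print(u.min(),u.max(),v.min(),v.max())
rim("red",(.471,.263),.1,"scene");rim("red",(.471,.263),.1,"side")
E
```

```text
time: 9.15
eef_pos: [0.4276, 0.1905, 0.2959]
tcp_rot: [0.868, 0.496, 0.003, -0.001]
contact_force: [-0.4, 0.5, 0.5]
opening: 1.001
finger_force: 0.0
red 719 z [0.0955 0.0992 0.1006] [array([471.2, 263.2]), array([57.6, 58.7]), np.float64(59.6)]
289 349 61 122
red 132 z [0.0941 0.0973 0.101 ] [array([474.5, 258.9]), array([62.2, 69.1]), np.float64(60.1)]
red 162 z [0.0936 0.0975 0.1006] [array([468.3, 256.1]), array([66. , 63.1]), np.float64(59.9)]
```

```bash
python3 - <<'E'
from h import *
row([.471,.263,.088+.03],tool(-30.4),.019)
row([.471,.263,.0875],tool(-30.4),.019)
E
```

```text
row [8.47, 0.19, 19.47] [-0.003, -0.003, -0.001] tcp [0.471 0.263 0.099]
row [8.46, 0.2, 22.52] [-0.003, -0.003, -0.001] tcp [0.471 0.263 0.068]
```

```bash
python3 -m crank '[[4,0.1,2,0,0,0],[8.4,0.2,4,0,0,0],[8.4,0.2,9,0,0,0],[8.4,0.2,14,0,0,0],[8.4,0.2,18,0,0,0],[8.4,0.2,20.5,0,0,0],[8.4,0.2,22,0,0,0],[8.4,0.2,22.4,0,0,0],[8.4,0.2,22.4,0,0,0]]' 1 20 && python3 -m crank '[[0,0,0,0,0,0],[0,0,0,0,0,0],[0,0,0,0,0,0],[0,0,0,0,0,0],[0,0,0,0,0,0],[0,0,0,0,0,0],[0,0,0,0,0,0]]' 0 20
python3 - <<'E'
from h import *
row([.45,0.0,.25],tool(-20),.019)
row([.58,-.05,.25],tool(1),.019)
E
```

```text
time: 10.2
eef_pos: [0.4728, 0.2632, 0.0723]
tcp_rot: [0.868, 0.497, 0.002, -0.001]
contact_force: [0.1, 0.2, 0.5]
opening: 1.001
finger_force: 0.0
time: 10.9
eef_pos: [0.4741, 0.2639, 0.0744]
tcp_rot: [0.868, 0.497, 0.004, -0.001]
contact_force: [-1.4, 0.1, 6.5]
opening: 0.7
finger_force: 22.4
row [-23.85, 11.33, -15.81] [0.003, -0.007, -0.182] tcp [0.45  0.    0.231]
row [-21.58, 25.07, -15.76] [0.004, -0.007, -0.549] tcp [ 0.58  -0.05   0.231]
```

```bash
python3 -m crank '[[0,0,-3,0,0,0],[0,0,-7,0,0,0],[0,0,-11,0,0,0],[-2,2,-15,0,0,-0.05],[-5,6,-18,0,0,-0.15],[-9,10,-20,0,0,-0.25],[-13,14,-21,0,0,-0.35],[-17,19,-22,0,0,-0.45],[-21.5,24,-22,0,0,-0.55],[-21.5,24,-22,0,0,-0.55]]'
python3 - <<'E'
from h import *
row([.6,-.245,.32],tool(1),.019)
E
```

```text
time: 11.9
eef_pos: [0.5682, -0.0401, 0.2914]
tcp_rot: [0.7, 0.714, 0.003, -0.0]
contact_force: [1.0, 0.5, -0.8]
opening: 0.699
finger_force: 22.6
row [-20.55, 2.76, -1.03] [0.004, -0.004, 0.003] tcp [ 0.6   -0.245  0.301]
```

```bash
python3 -m crank '[[-5,1,-1,0,0,0],[-10,1.5,-1,0,0,0],[-15,2,-1,0.004,-0.004,0],[-20.5,2.7,-1,0.004,-0.004,0],[-20.5,2.7,-1,0.004,-0.004,0],[-20.5,2.7,-1,0.004,-0.004,0]]'
python3 - <<'E'
from h import *
i,p,d=rim("blue",(.603,-.165),.096); cv2.imwrite("pics/w5.png",p)
v,u=np.nonzero(masks(p)["red"]&(d>0)); w=pts(i,np.c_[u,v],d[v,u]); s=ctrl.get_state()
R0=R.from_quat(s["tcp_rot"]); q=R0.inv().apply(w-s["eef_pos"]); print("red in tool",np.percentile(q,[1,50,99],axis=0).round(4).tolist(),s["eef_pos"])
np.save("held.npy",q)
E
```

```text
time: 12.5
eef_pos: [0.5984, -0.2442, 0.2992]
tcp_rot: [0.702, 0.713, -0.001, -0.001]
contact_force: [1.2, 0.6, -1.3]
opening: 0.699
finger_force: 22.6
blue 442 z [0.092  0.0952 0.0966] [array([ 602.4, -162.7]), array([59.4, 59. ]), np.float64(1.1)]
red in tool [[-0.0315, -0.03, -0.0266], [-0.0185, -0.0003, -0.0016], [0.0272, 0.0295, 0.0674]] [ 0.59847209 -0.24258208  0.29950025]
```

View pics/w5.png

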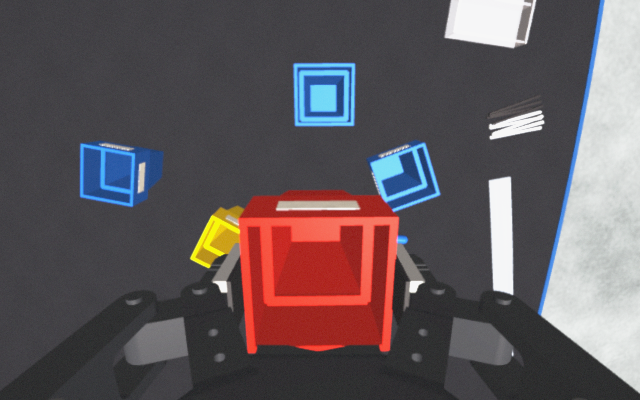

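The wrist view shows the target blue cup squarely at (324,95), with the held red cup central at (320,270) and aligned with the tool.

```bash
python3 - <<'E'
from h import *
q=np.load("held.npy"); t=q[(q[:,2]<-.0225)&(q[:,2]>-.03)]
A=np.c_[t[:,:2],np.ones(len(t))]; print("rim plane slopes",np.linalg.lstsq(A,t[:,2],rcond=None)[0].round(4),len(t),cv2.minAreaRect((t[:,:2]*1000).astype(np.float32)))
row([.6025,-.1606,.186],tool(1.1)); row([.6025,-.1606,.126],tool(1.1))
E
```

```text
rim plane slopes [ 0.0014  0.0195 -0.0245] 4326 ((-2.7802867889404297, -0.12158393859863281), (61.27497482299805, 61.01534652709961), 89.62985229492188)
row [8.17, 0.57, 11.36] [-0.002, -0.001, -0.002] tcp [ 0.602 -0.161  0.186]
row [8.16, 0.59, 17.36] [-0.002, -0.001, -0.002] tcp [ 0.602 -0.161  0.126]
```

```bash
python3 -m crank '[[4,0.3,3,0,0,0],[8.2,0.6,6,0,0,0],[8.2,0.6,9,0,0,0],[8.2,0.6,11,0,0,0],[8.2,0.6,11,0,0,0],[8.2,0.6,11,0,0,0]]'
python3 - <<'E'
from h import *
row([.6025,-.1603,.12],tool(1.1))
i,p,d=cam("wrist"); cv2.imwrite("pics/w6.png",p)
E
```

```text
time: 13.15
eef_pos: [0.6033, -0.159, 0.1908]
tcp_rot: [0.7, 0.714, -0.0, -0.0]
contact_force: [0.2, -0.6, -0.1]
opening: 0.698
finger_force: 22.5
row [-0.13, -0.07, 7.08] [-0.001, -0.0, 0.001] tcp [ 0.602 -0.16   0.12 ]
```

```bash
python3 -m crank '[[-0.1,0,1,0,0,0],[-0.1,-0.05,2.5,0,0,0],[-0.1,-0.05,4,0,0,0],[-0.1,-0.05,5.5,0,0,0],[-0.1,-0.05,6.5,0,0,0],[-0.1,-0.05,7,0,0,0],[-0.1,-0.05,7,0,0,0]]'
python3 - <<'E'
from h import *
row([.6025,-.1603,.1044],tool(1.1))
E
```

```text
time: 13.9
eef_pos: [0.6021, -0.1613, 0.1188]
tcp_rot: [0.7, 0.714, -0.001, -0.001]
contact_force: [-0.9, 0.6, 0.1]
opening: 0.697
finger_force: 22.5
row [0.09, 0.05, 1.44] [-0.003, -0.001, -0.001] tcp [ 0.602 -0.16   0.104]
```

```bash
python3 -m crank '[[0,0,0.3,0,0,0],[0,0,0.6,0,0,0],[0,0,0.9,0,0,0],[0,0,1.1,0,0,0],[0,0,1.3,0,0,0],[0,0,1.4,0,0,0],[0,0,1.4,0,0,0]]'
```

```text
time: 14.6
eef_pos: [0.6027, -0.1615, 0.1062]
tcp_rot: [0.7, 0.714, -0.0, -0.0]
contact_force: [-0.0, -0.0, -0.8]
opening: 0.697
finger_force: 22.5
```

```bash
python3 -m crank '[[0,0,0.1,0,0,0],[0,0,0.2,0,0,0],[0,0,0.3,0,0,0],[0,0,0.3,0,0,0],[0,0,0.3,0,0,0]]'
```

```text
time: 15.1
eef_pos: [0.6036, -0.1617, 0.1046]
tcp_rot: [0.7, 0.714, 0.0, 0.001]
contact_force: [1.6, 1.0, 5.6]
opening: 0.7
finger_force: 22.8
```

```bash
python3 -m crank '[[0,0,-0.15,0,0,0],[0,0,-0.15,0,0,0],[0,0,-0.15,0,0,0],[0,0,-0.15,0,0,0],[0,0,-0.15,0,0,0]]' 1 20 && python3 -m crank '[[0,0,-2,0,0,0],[0,0,-6,0,0,0],[0,0,-11,0,0,0],[-3,0,-16,0,0,0],[-6,0,-20,0,0,0],[-8.5,0,-20,0,0,0],[-8.5,0,-20,0,0,0],[-8.5,0,-20,0,0,0]]'
python3 - <<'E'
from h import *
i,p,d=rim("red",(.603,-.163),.130); cv2.imwrite("pics/w7.png",p); v,u=np.nonzero(masks(p)["blue"]&(d>0)); w=pts(i,np.c_[u,v],d[v,u]); s=(abs(w[:,0]-.603)<.05)&(abs(w[:,1]+.163)<.05); print(s.sum(), np.percentile(w[s],[2,50,98],axis=0).round(3).tolist() if s.sum() else 0)
row([.563,-.372,.3],tool(61.5))
E
```

```text
time: 15.6
eef_pos: [0.6023, -0.1614, 0.1042]
tcp_rot: [0.7, 0.714, -0.001, -0.001]
contact_force: [0.2, 0.2, -0.3]
opening: 1.0
finger_force: 0.0
time: 16.4
eef_pos: [0.6041, -0.2468, 0.304]
tcp_rot: [0.701, 0.713, -0.0, -0.001]
contact_force: [0.2, 0.8, -0.8]
opening: 1.0
finger_force: 0.0
red 985 z [0.1243 0.1292 0.1305] [array([ 602.1, -164. ]), array([59.5, 59.2]), np.float64(1.1)]
0 0
row [-12.53, -4.32, 0.32] [-0.002, -0.003, -1.055] tcp [ 0.563 -0.372  0.3  ]
```

View pics/w7.png

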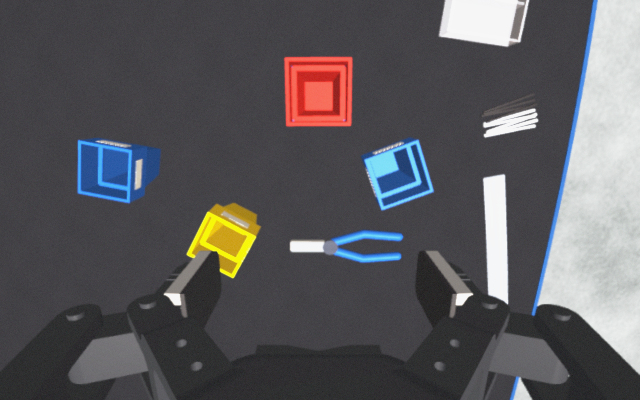

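The red cup is nested squarely at (319,92) with its rim near 0.130. The yellow cup is at (223,240).

```bash
python3 -m crank '[[-2,-0.5,0,0,0,-0.15],[-4,-1,0,0,0,-0.3],[-6,-2,0,0,0,-0.45],[-8,-3,0,0,0,-0.6],[-10,-4,0,0,0,-0.75],[-12.5,-4.3,0,0,0,-0.9],[-12.5,-4.3,0,0,0,-1.05],[-12.5,-4.3,0,0,0,-1.055],[-12.5,-4.3,0,0,0,-1.055]]'
python3 - <<'E'
from h import *
i,p,d=rim("yellow",(.493,-.334),.096)
E
```

```text
time: 17.35
eef_pos: [0.5638, -0.3709, 0.3035]
tcp_rot: [0.247, 0.969, 0.001, -0.002]
contact_force: [1.1, -0.3, -0.8]
opening: 0.997
finger_force: 0.0
yellow 728 z [0.0916 0.0952 0.0965] [array([ 492.9, -332.5]), array([59.3, 58.9]), np.float64(61.4)]
```

```bash
python3 - <<'E'
from h import *
row([.493,-.3325,.14],tool(61.4)); row([.493,-.3325,.067],tool(61.4))
E
```

```text
row [8.03, -0.02, 16.41] [0.0, -0.003, 0.001] tcp [ 0.493 -0.332  0.14 ]
row [8.01, -0.02, 23.71] [0.0, -0.003, 0.001] tcp [ 0.493 -0.332  0.067]
```

```bash
python3 -m crank '[[4,0,3,0,0,0],[8,0,7,0,0,0],[8,0,12,0,0,0],[8,0,16.4,0,0,0],[8,0,16.4,0,0,0],[8,0,19,0,0,0],[8,0,21.5,0,0,0],[8,0,23,0,0,0],[8,0,23.7,0,0,0],[8,0,23.7,0,0,0]]' 1 20 && python3 -m crank '[[0,0,0,0,0,0],[0,0,0,0,0,0],[0,0,0,0,0,0],[0,0,0,0,0,0],[0,0,0,0,0,0],[0,0,0,0,0,0],[0,0,0,0,0,0]]' 0 20
```

```text
time: 18.4
eef_pos: [0.4935, -0.3341, 0.0682]
tcp_rot: [0.246, 0.969, -0.0, -0.001]
contact_force: [-0.8, -0.2, -0.3]
opening: 0.999
finger_force: 0.0
time: 19.1
eef_pos: [0.4943, -0.3348, 0.0696]
tcp_rot: [0.246, 0.969, -0.001, 0.001]
contact_force: [0.8, 1.6, 7.1]
opening: 0.699
finger_force: 22.4
```

```bash
python3 - <<'E'
from h import *
row([.69,-.164,.34],tool(91.1)); print(ctrl.get_state()["qpos"])
E
```

```text
row [-9.11, 24.33, -27.04] [-0.001, 0.002, -0.516] tcp [ 0.69  -0.164  0.34 ]
[-7.65114855e-01  2.98666502e-01  1.88194585e+00 -3.40695979e-04
  9.58804414e-01 -1.83842485e+00]
```

```bash
python3 -m crank '[[0,0,-3,0,0,0],[0,0,-7,0,0,0],[0,0,-12,0,0,0],[0,0,-17,0,0,-0.05],[-1,2,-21,0,0,-0.13],[-2.5,6,-24,0,0,-0.21],[-4,10,-27,0,0,-0.29],[-5.5,14,-27,0,0,-0.37],[-7,18,-27,0,0,-0.45],[-8.5,22,-27,0,0,-0.516]]' && python3 -m crank '[[-0.5,1.5,0,0,0,0],[-1,2.2,0,0,0,0],[-1,2.2,0,0,0,0]]'
python3 - <<'E'
from h import *
i,p,d=rim("red",(.602,-.164),.130); cv2.imwrite("pics/w8.png",p)
v,u=np.nonzero(masks(p)["yellow"]&(d>0)); w=pts(i,np.c_[u,v],d[v,u]); s=ctrl.get_state()
q=R.from_quat(s["tcp_rot"]).inv().apply(w-s["eef_pos"]); print("yellow in tool",np.percentile(q,[1,50,99],axis=0).round(4).tolist(),s["eef_pos"])
t=q[(q[:,2]<-.0225)&(q[:,2]>-.031)]
A=np.c_[t[:,:2],np.ones(len(t))]; print("rim plane slopes",np.linalg.lstsq(A,t[:,2],rcond=None)[0].round(4),len(t),cv2.minAreaRect((t[:,:2]*1000).astype(np.float32)))
E
```

```text
time: 20.1
eef_pos: [0.6739, -0.1801, 0.3372]
tcp_rot: [-0.011, 1.0, -0.0, -0.001]
contact_force: [-0.4, 0.1, -1.0]
opening: 0.703
finger_force: 22.6
time: 20.4
eef_pos: [0.6824, -0.1586, 0.337]
tcp_rot: [-0.01, 1.0, 0.0, -0.001]
contact_force: [-1.1, 0.1, -1.0]
opening: 0.697
finger_force: 22.5
red 788 z [0.1243 0.1292 0.1305] [array([ 602.5, -163.6]), array([59.8, 59.3]), np.float64(1.2)]
yellow in tool [[-0.0275, -0.0285, -0.0267], [-0.0138, 0.0014, -0.0031], [0.0325, 0.0308, 0.0664]] [ 0.68208309 -0.15958701  0.33732039]
rim plane slopes [-0.0044 -0.0128 -0.0251] 5484 ((2.0296802520751953, 1.2051715850830078), (61.995540618896484, 61.4322395324707), 89.82817840576172)
```

View pics/w8.png

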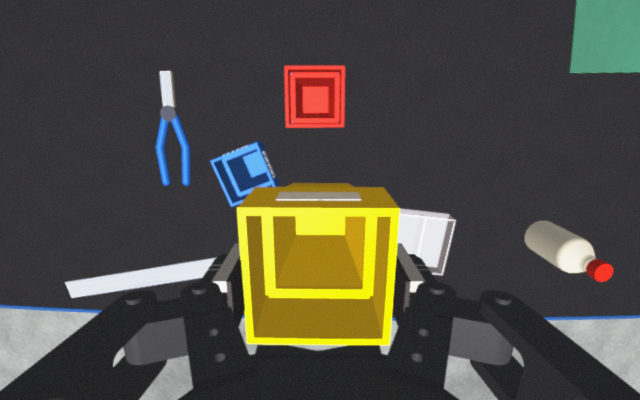

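The yellow cup is held squarely at (318,265), and the red nest is at (315,97).

```bash
python3 - <<'E'
from h import *
row([.6046,-.1649,.22],tool(91.1)); 
E
```

```text
row [7.73, -0.38, 11.75] [-0.0, -0.002, -0.001] tcp [ 0.605 -0.165  0.22 ]
```

```bash
python3 -m crank '[[4,-0.2,3,0,0,0],[7.7,-0.4,6,0,0,0],[7.7,-0.4,9,0,0,0],[7.7,-0.4,11.7,0,0,0],[7.7,-0.4,11.7,0,0,0],[7.7,-0.4,11.7,0,0,0]]'
python3 - <<'E'
from h import *
row([.6046,-.1649,.152],tool(91.1)); 
E
```

```text
time: 21.05
eef_pos: [0.6052, -0.1657, 0.2213]
tcp_rot: [-0.009, 1.0, -0.0, -0.001]
contact_force: [0.1, -0.2, -0.6]
opening: 0.697
finger_force: 22.2
row [0.05, 0.09, 6.93] [-0.0, -0.001, -0.002] tcp [ 0.605 -0.165  0.152]
```

```bash
python3 -m crank '[[0,0.05,1.2,0,0,0],[0,0.05,2.7,0,0,0],[0,0.05,4.2,0,0,0],[0,0.05,5.5,0,0,0],[0,0.05,6.4,0,0,0],[0,0.05,6.9,0,0,0],[0,0.05,6.9,0,0,0]]' && python3 -m crank '[[0,0,0.3,0,0,0],[0,0,0.6,0,0,0],[0,0,0.9,0,0,0],[0,0,1.1,0,0,0],[0,0,1.2,0,0,0],[0,0,1.3,0,0,0],[0,0,1.3,0,0,0]]'
```

```text
time: 21.75
eef_pos: [0.6051, -0.1638, 0.1505]
tcp_rot: [-0.009, 1.0, 0.0, -0.001]
contact_force: [0.3, 0.2, 0.0]
opening: 0.698
finger_force: 22.2
time: 22.45
eef_pos: [0.6055, -0.164, 0.1386]
tcp_rot: [-0.009, 1.0, 0.0, -0.001]
contact_force: [-0.0, -0.4, -0.6]
opening: 0.699
finger_force: 22.2
```

```bash
python3 -m crank '[[0,0,0.1,0,0,0],[0,0,0.2,0,0,0],[0,0,0.3,0,0,0],[0,0,0.3,0,0,0],[0,0,0.3,0,0,0]]'
```

```text
time: 22.95
eef_pos: [0.6063, -0.1648, 0.1376]
tcp_rot: [-0.01, 1.0, -0.001, 0.0]
contact_force: [-1.0, -0.1, 5.2]
opening: 0.696
finger_force: 22.6
```

Contact comes at the expected height of 0.1376, so I release and back off.

```bash
python3 -m crank '[[0,0,-0.15,0,0,0],[0,0,-0.15,0,0,0],[0,0,-0.15,0,0,0],[0,0,-0.15,0,0,0],[0,0,-0.15,0,0,0]]' 1 20 && python3 -m crank '[[0,0,-2,0,0,0],[0,0,-6,0,0,0],[0,0,-11,0,0,0],[-3,0,-16,0,0,0],[-6,0,-20,0,0,0],[-8,0,-20,0,0,0],[-8,0,-20,0,0,0],[-8,0,-20,0,0,0]]'
python3 - <<'E'
from h import *
i,p,d=rim("yellow",(.603,-.163),.164); i,p,d=cam("side"); cv2.imwrite("pics/s9.png",cv2.resize(p[150:350,220:480],(780,600)))
E
```

```text
time: 23.45
eef_pos: [0.6054, -0.1639, 0.1369]
tcp_rot: [-0.009, 1.0, 0.0, -0.001]
contact_force: [-0.3, -0.0, -0.7]
opening: 1.0
finger_force: 0.0
time: 24.25
eef_pos: [0.6855, -0.1623, 0.3358]
tcp_rot: [-0.01, 1.0, 0.0, -0.002]
contact_force: [0.2, -0.4, -1.0]
opening: 1.004
finger_force: 0.0
yellow 1050 z [0.1591 0.1632 0.1646] [array([ 603.7, -163.6]), array([59.8, 59.5]), np.float64(1.1)]
```

View pics/s9.png

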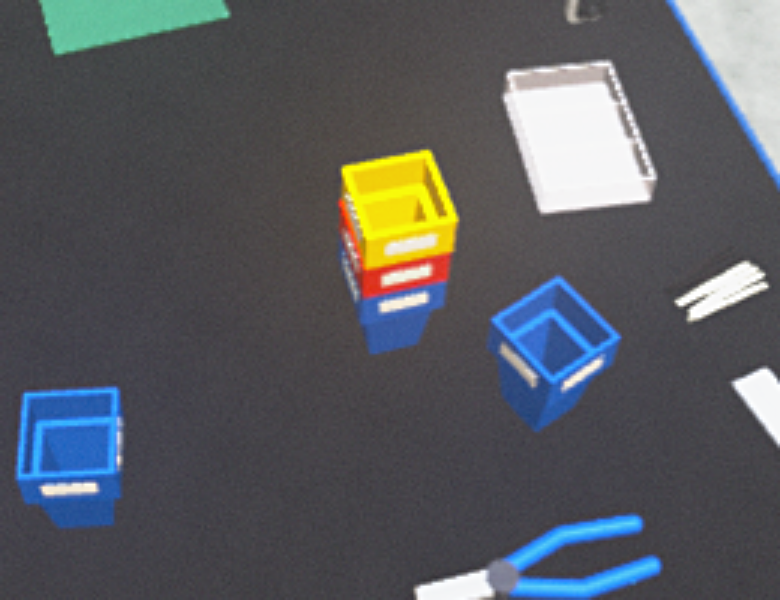

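The stack stands upright at crop (400,250): yellow in red in blue, with the top rim at 0.164 as expected.

```bash
python3 -c "
from plant import ctrl
print(ctrl.sign_off())"
```

```text
the job is handed in; nothing more can be done
None
```

The job is handed in at about 24 s: the red cup was stood and released on the mat, then nested in the leftmost blue cup, and the yellow cup nested in it, leaving one upright, released stack (top rim measured at about 0.163 m, 0.164 expected); no verdict was returned.

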